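Start the wood lathe from its control desk

ROBOT

A 7-joint arm with a two-finger parallel gripper is mounted at the origin on the work surface. World frame = base frame: x ahead of the robot, y to its left, z up, the work surface at z = 0. Lengths are in mm, angles in rad, forces in N, time in s.
With the tool pointing down it reaches from about 400 to 850 mm from the base axis. Payload 4.5 kg.
Tool frame: the origin (TCP) lies between the finger pads; the fingertips stand 14 mm ahead of it and the grasp point (between the pads) lies 5 mm behind it; z points along the fingers, y is the line along which they close (so a half turn about z gives the same grasp; the last joint's range is limited). The gripper opens to 85 mm and grips with 20 to 120 N. Pads are 22 mm wide; open, the fingers measure 114 mm over their backs; the gripper's body (76 mm by 85 mm) begins 54 mm behind the grasp point. The pads swing forward as they close: fully open they stand 13 mm farther back than shut.
Start: joints at [1.324, 0.689, -0.195, 1.565, 0.157, 0.902, -0.215], TCP at [173.231, -600.536, 245.317] pointing down, gripper open.
Joint ranges: [-3.01, 3.01], [-0.46, 2.08], [-1.47, 1.51], [0.13, 2.56], [-1, 4.14], [0.04, 2.09], [-2.66, 2.66]. Speed limits (rad/s): [2.57, 2.57, 3.14, 3.14, 3.14, 3.14, 3.14].

INTERFACE

Orientations are given as a unit quaternion [x, y, z, w].
In Python, from rig import robot gives the robot as it stands. The module is installed in compiled form; this text tells all that it offers.
- The arm moves only by the tool move_arm, never from a script. Its argument "increments" is a list of rows, each a list of 6 numbers: the shift along the tool's x, y, z in cm, then the turn, a rotation vector about the tool's x, y, z in degrees. A call has exactly 8 rows; each row is the pose to reach, as a shift and turn from the pose commanded when the call began, along the tool's axes at that moment; what a row does not reach only later rows make up. A row lasts 1/10 s, in which the tool goes at most 50 mm and 8.59 degrees, less where a joint would pass 70% of its speed; a pose out of reach is approached as far as the arm can. A call with a gripper value outside its range is refused whole. "claw" is the closure, from 0 (fully open) to 1 (shut), set as the call begins (left out, the last holds). The fingers move at their own pace and stop on an object; "force" is the grip in N (left out, the last holds). Time passes only in rows, so rows that repeat a pose let the fingers close, or fill a call up. It gives the time, the measured TCP pose, the force, the opening and the grip force at its end, in the units of the state.
- robot.sense(): the state, without advancing time (a new reading comes with each control period).
- robot.capture(name): name is "side" or "top"; returns the picture (480x640x3 uint8, red, green, blue); there is no depth.
- robot.camera_info(name): a dict with "fx", "fy", "cx", "cy" (pixels), "dist_coeffs" ([k1, k2, p1, p2, k3] as OpenCV has them; the pictures are not rectified), "R" (3x3) and "t" (3): a world point X has camera coordinates R X + t. Camera axes: x right, y down, z forward; pixel columns grow to the right and rows downward; lengths in mm; the calibration is good to about 2 mm. A picture is of the moment at which its call begins. camera_info takes no time and is no camera call.
- robot.finish_job(): hands the job in; it is judged then, once.
The state is a dict: "t": time; "qpos": joint angles; "qvel": joint speeds; "effort": joint torques, N m; "eef_pos": TCP position; "ee_rot": TCP orientation; "wrist_force": force on the tool from outside, world axes, zero at the start; "wrist_torque": the same for the moment, N m; "gripper_width": finger opening in mm; "gripper_force": force on a finger pad.
Only numpy, scipy, OpenCV 4.12 (cv2) and the standard library are available. Lean on these libraries where they do the work, as an engineer would, in place of code of your own. Each camera call takes 0.05 s, during which the arm holds its last target. There are 200 camera calls.

TASK

Start the lathe from its control desk by pressing its switches in this order: press down the raised end of the rocker switch until it has tipped right over, push the square key in until it is fully home, then press the small round button all the way down and let it spring back. Leave the big mushroom stop button and the speed knob alone, and do not pick up or shift any of the loose things lying about.

Things in the scene. Friction and masses are not known exactly. Their poses are not given: they have to be found in the camera images.
- desk: the lathe's control desk: fixed flat grey metal slab, 300 (x) x 400 (y) x 45 mm high, lying on the bench; origin: centre of its underside; x axis points away from the robot side. Five square-cornered aluminium switch housings, all 22 mm high (their tops 67 mm above the table), stand on it in two rows, their centres at least 90 mm apart; any housing may be in any of the five places
- rocker (a joint): rocker switch: black paddle 66 x 42 x 10 mm on a housing 86 x 60 mm, pivoting about a level axis across its middle, 79 mm above the table. 0 = off, one end raised (0.2 rad from level); 0.4 rad = fully over, that end down and the other end up. Stays where it is left; about 3 N on the raised end moves it
- rocker_end (a point): point on the top face of the rocker's paddle at the end that is raised at the start, 24 mm from the pivot along the paddle and midway across it; moves with the paddle: about 89 mm above the table at 0, about 79 mm with the rocker fully over. Its x axis points horizontally from the pivot to that end when the joint reads 0, y along the pivot axis, z up
- square (a joint): square key: travel in m; 0 = out, 0.007 = fully home. No spring: it stays in where it is pushed to; moves at about 3.5 N
- square_top (a point): centre of the top face of the black 30 x 30 mm square key on a 70 x 70 mm housing; 83 mm above the table when out (16 mm proud of the housing), 76 mm when home; z up, x and y along the key's sides
- round (a joint): small round button: travel in m; 0 = out, 0.007 = fully down. Springs back out when released; 5 N holds it fully down
- round_top (a point): centre of the flat top face of the black round button, 26 mm across, on a 70 x 70 mm housing; 83 mm above the table when out (16 mm proud of the housing), 76 mm when down; z up
- stop (a joint): big mushroom stop button, to be left alone: travel in m, 0 = out, 0.006 = down, springs back
- stop_top (a point): top centre of the black mushroom head, 54 mm across, 93 mm above the table, on a 70 x 70 mm housing
- speed_mark (a point): pointer mark near the rim of the black speed knob (to be left alone): plain flat disc knob 42 mm across, 19 mm high on a 70 x 70 mm housing; the mark is 19 mm from the knob's axis, 86 mm above the table, and turns with the knob
- egg_cup: bystander: small turned egg cup of pale wood, 44 mm across, 50 mm high, standing on the desk among the switches; origin: centre of its underside
- drawer_knob: bystander: turned drawer knob of dark wood, 32 mm across, 32 mm high, standing on the desk near its robot-side edge; origin: centre of its underside
- chuck_key: bystander: steel chuck key, a bar 110 x 10 x 10 mm with a 20 mm wide head, lying on the far edge of the desk; origin: centre of its underside
- bowl: bystander: turned wooden bowl, 150 mm across, 60 mm high, on the table right of the desk; origin: centre of its underside
- glue: bystander: white glue bottle, 56 mm across, 140 mm high, standing on the table right of the desk; origin: centre of its underside
- sand_block: bystander: cork sanding block, 70 x 110 x 33 mm, on the table left of the desk; origin: centre of its underside
- hammer: bystander: hammer lying on the table left of the desk; origin: on its underside

How it is judged (in metres and radians):
On the way, in this order (a step that is already met when the one before it is completed fails the run):
1. the rocker is tipped right over (value of joint rocker above 0.33 rad), for 0.1 s.
2. the square key is pushed home (value of joint square above 0.0055 m), for 0.1 s.
3. the round button is pressed all the way down (value of joint round above 0.0055 m), for 0.05 s.
At the end, for the whole second after the job is handed in: The rocker is over (at least 0.33 of 0.40 rad), the square key is in (at least 5.5 of 7 mm), the round button has been pressed at least 5.5 mm and is back out (within 1.5 mm), the stop button is out, the speed knob's mark is within 6 mm and every loose thing within 20 mm of where it started (value of joint rocker above 0.33 rad and value of joint square above 0.0055 m and value of joint each of round, stop below 0.0015 m and distance of speed_mark from where it was at the start of the episode below 0.006 m and distance of each of egg_cup, drawer_knob, chuck_key, bowl, glue, sand_block, hammer from where it was at the start of the episode below 0.02 m); the robot touches nothing.
It fails at once if the square key is pushed before the rocker is over (value of joint square above 0.002 m and not (value of joint rocker above 0.33 rad)).
It fails at once if the round button is pressed before the rocker is over and the square key is home (value of joint round above 0.002 m and (not (value of joint rocker above 0.33 rad) or not (value of joint square above 0.0055 m))).
It fails at once if the mushroom stop button is pressed (2 mm or more) (value of joint stop above 0.002 m).
It fails at once if the speed knob is turned (its mark moves 6 mm) (distance of speed_mark from where it was at the start of the episode above 0.006 m).
It fails at once if a loose thing is lifted, knocked or shifted by more than 20 mm (distance of any of egg_cup, drawer_knob, chuck_key, bowl, glue, sand_block, hammer from where it was at the start of the episode above 0.02 m).
It also fails if it takes over 38 s, if anything falls off the work surface, if the arm or the gripper's body presses on something with over 40 N, if the wrist force passes 120 N, or if a joint passes its speed limit or range.

## Working session

There is one attempt and no reset: what is moved stays moved. The work goes in short steps, Python scripts to look and compute and a tool call to move; the robot and the scene stay as the last step left them, time stands still between calls to the robot, and variables do not carry over. Pictures are saved under pics/ and viewed, at most 10 in all, crops included, and the job is handed in when it is done.

Besides the shell and the picture viewer there is one more tool, called after "Call:" as a command line: name --pt "numbers of a row" for each row, then --argument value for the rest. move_arm: Moves the arm, as the interface text tells. Its arguments: {"type":"object","properties":{"increments":{"type":"array","items":{"type":"array","items":{"type":"number"}}},"claw":{"type":"number"},"force":{"type":"number"}},"required":["increments"]}

```bash
mkdir -p pics
python3 - <<'E'
from rig import robot
import cv2
for n in("side","top"):
    cv2.imwrite(f"pics/{n}0.png",robot.capture(n)[:,:,::-1]); c=robot.camera_info(n); print(n,{k:(v if not hasattr(v,'round') else v.round(3).tolist()) if not isinstance(v,float) else round(v,2) for k,v in c.items()})
s=robot.sense();print(s['t'],s['eef_pos'],s['ee_rot'],s['gripper_width'])
E
```

```text
side {'fx': 513.27, 'fy': 513.27, 'cx': 317.88, 'cy': 238.98, 'dist_coeffs': [-0.145, 0.0, 0.0, 0.0, 0.0], 'R': [[0.933, -0.361, -0.005], [-0.281, -0.718, -0.637], [0.226, 0.596, -0.771]], 't': [-504.301, 227.08, 990.164]}
top {'fx': 595.79, 'fy': 595.79, 'cx': 318.04, 'cy': 236.66, 'dist_coeffs': [0.008, 0.0, 0.0, 0.0, 0.0], 'R': [[-0.009, -1.0, -0.013], [-0.982, 0.011, -0.187], [0.187, 0.011, -0.982]], 't': [39.988, 555.45, 1103.754]}
0.1 [ 173.00833278 -599.99516625  244.54529217] [ 9.90154655e-01  1.39975216e-01 -1.76210995e-04 -8.16286178e-04] 85.1250127799885
```

View pics/side0.png

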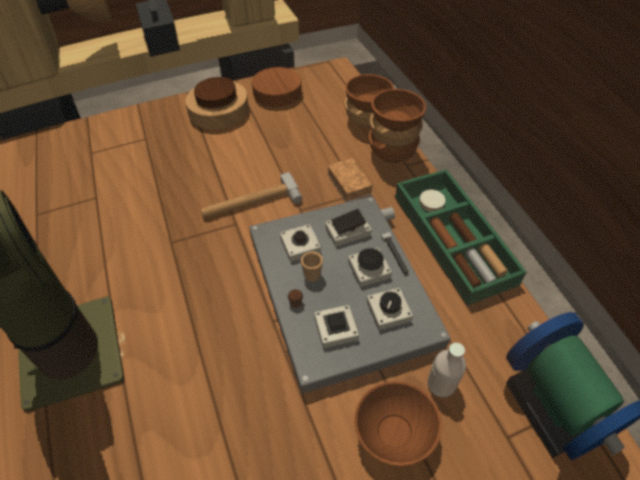

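View pics/top0.png

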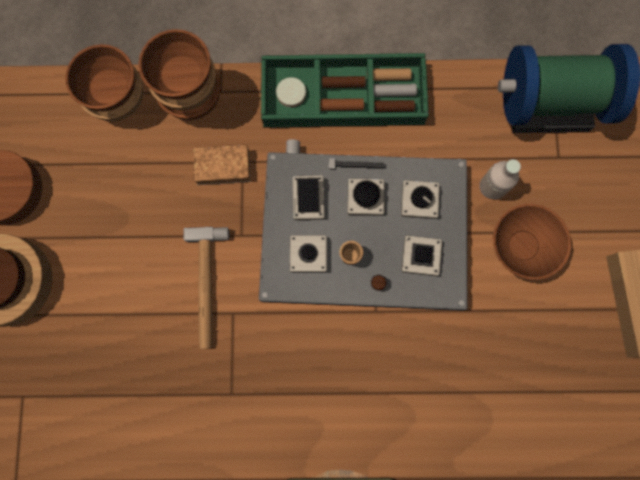

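The views show, in top-image pixels: rocker (308,197), stop (367,194), speed knob (421,199), round button (308,253) and square key (423,256). The egg cup is at (350,253) and the drawer knob at (378,283). Next I measure the parts and enlarge the rocker to find its raised end.

```bash
cat > h.py <<'E'
import cv2, numpy as np
from rig import robot
def cast(n,uv,z):
    c=robot.camera_info(n);K=np.array([[c['fx'],0,c['cx']],[0,c['fy'],c['cy']],[0,0,1.]])
    p=cv2.undistortPoints(np.array(uv,float).reshape(-1,1,2),K,np.array(c['dist_coeffs']))[:,0]
    R=np.array(c['R']);o=-R.T@np.array(c['t']);d=np.c_[p,np.ones(len(p))]@R
    return o+d*((z-o[2])/d[:,2])[:,None]
E
python3 - <<'E'
from h import *
t=cv2.imread("pics/top0.png");s=cv2.imread("pics/side0.png")
def white(img,n,c,r=26):
    x,y=c;g=img[y-r:y+r,x-r:x+r].min(2);m=(g>140).astype(np.uint8)
    k=max(cv2.findContours(m,0,2)[0],key=cv2.contourArea);rc=cv2.minAreaRect(k)
    uv=np.array(rc[0])+[x-r,y-r];return uv,rc
def black(img,c,r):
    x,y=c;g=img[y-r:y+r,x-r:x+r].max(2);m=(g<60).astype(np.uint8)
    k=max(cv2.findContours(m,0,2)[0],key=cv2.contourArea);rc=cv2.minAreaRect(k)
    return np.array(rc[0])+[x-r,y-r],rc
for nm,a,b,z in(("rocker",(308,197),(348,225),79),("stop",(367,196),(370,264),90),("speed",(421,199),(389,307),86),("round",(308,253),(300,240),83),("square",(423,256),(337,325),83)):
    uv,rc=white(t,"top",a);P=cast("top",[uv],67)[0]
    box=cast("top",cv2.boxPoints(rc)+np.array(a)-26,67)[:,:2]
    ub,rb=black(t,a,20);B=cast("top",[ub],z)[0];bb=cast("top",cv2.boxPoints(rb)+np.array(a)-20,z)[:,:2]
    us,rs=black(s,b,24);S=cast("side",[us],z)[0]
    e=box[1]-box[0];print(nm,"housing",P.round(1),np.linalg.norm(np.diff(box,axis=0),axis=1).round(),np.degrees(np.arctan2(e[1],e[0])).round(1),"| black",B.round(1),np.linalg.norm(np.diff(bb,axis=0),axis=1).round(),"| side",S.round(1))
print("cup rim",cast("top",[(350,253)],95),"knob",cast("top",[(378,282)],77))
A=cv2.resize(t[165:285,265:450],None,fx=4.3,fy=4.3,interpolation=2)[:300]
a=cv2.resize(t[165:230,280:345],(390,390),interpolation=2);b=cv2.resize(s[195:260,315:380],(390,390),interpolation=2)
cv2.imwrite("pics/crop.png",np.clip(np.hstack([a,b])*1.6,0,255).astype(np.uint8))
E
```

```text
rocker housing [595.9  52.3  67. ] [33.  4. 33.] -90.7 | black [632.5  52.7  79. ] [39. 63. 38.] | side [631.4  49.2  79. ]
stop housing [622.2 -44.9  67. ] [40. 74. 39.] -53.0 | black [630.6 -59.   90. ] [49. 50. 49.] | side [628.6 -65.6  90. ]
speed housing [ 627.  -162.8   67. ] [64. 64. 63.] -90.7 | black [ 624.1 -164.5   86. ] [39. 38. 39.] | side [ 620.7 -171.3   86. ]
round housing [521.6  54.6  67. ] [63. 62. 63.] -90.6 | black [519.9  53.2  83. ] [30. 29. 30.] | side [518.3  43.9  83. ]
square housing [ 515.5 -161.9   67. ] [63. 64. 63.] -7.7 | black [ 513.8 -161.7   83. ] [35. 36. 35.] | side [ 511.6 -171.5   83. ]
cup rim [[516.19539626 -25.15865681  95.        ]] knob [[463.64158505 -77.19657152  77.        ]]
```

View pics/crop.png

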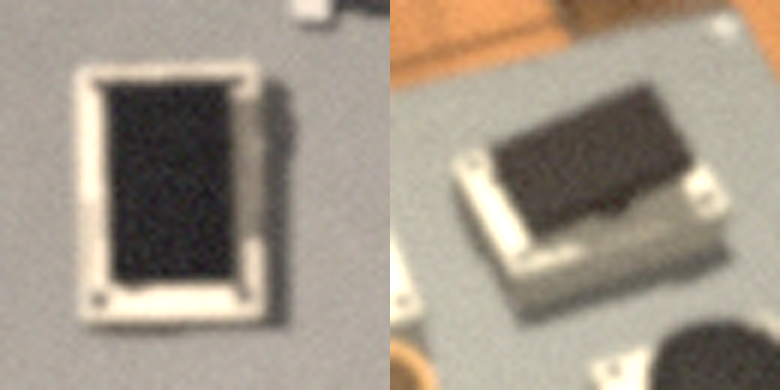

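The paddle's near edge slopes up more steeply to the right than its housing, and the shadow gap in the top view is at its far end. So the raised end is the far one (+x). In the crop, the housing spans about (292–324, 175–219) in the top image. Targets: rocker end about (655,52), square about (514,-162), round about (520,53).

Call:
move_arm --pt "3.5 -2.7 0 0 0 2" --pt "7 -5.4 0 0 0 4" --pt "10.5 -8.1 0 0 0 6" --pt "14 -10.8 0 0 0 8" --pt "17.5 -13.5 0 0 0 10" --pt "21 -16.2 0 0 0 12" --pt "24.5 -18.9 0 0 0 14" --pt "28 -21.6 0 0 0 16.4" --claw 1

```text
t: 0.9
eef_pos: [383.0, -313.7, 245.1]
ee_rot: [1.0, -0.004, -0.0, -0.0]
wrist_force: [1.1, -0.0, 0.1]
gripper_width: 0.1
gripper_force: 0.0
```

Run:
```python
from h import *
s=robot.sense();print(s['t'],s['eef_pos'].round(1),s['ee_rot'].round(4),s['qpos'].round(2),s['wrist_force'].round(1))
print(cast("top",[(308.4,197.2)],67).round(1))
```

```text
0.9 [ 383.  -313.7  245.1] [ 1.0e+00 -3.6e-03 -2.0e-04 -1.0e-04] [ 0.64  0.52 -0.08  1.95  0.06  0.67 -1.05] [ 1.1 -0.   0.1]
[[631.3  52.3  67. ]]
```

Call:
move_arm --pt "2.8 -3.8 0 0 0 0" --pt "5.6 -7.6 0 0 0 0" --pt "8.4 -11.4 0 0 0 0" --pt "11.2 -15.2 0 0 0 0" --pt "14 -19 0 0 0 0" --pt "17 -23 0 0 0 0" --pt "19.8 -27 0 0 0 0" --pt "22.6 -30.4 0 0 0 0"

```text
t: 1.7
eef_pos: [610.7, -9.6, 244.9]
ee_rot: [1.0, -0.002, -0.0, -0.0]
wrist_force: [0.9, -1.1, 0.7]
gripper_width: 0.1
gripper_force: 0.0
```

Call:
move_arm --pt "2.2 -3 0 0 0 0" --pt "4.5 -6.1 0 0 0 0" --pt "4.5 -6.1 3 0 0 0" --pt "4.5 -6.1 6 0 0 0" --pt "4.5 -6.1 9 0 0 0" --pt "4.5 -6.1 11 0 0 0" --pt "4.5 -6.1 12 0 0 0" --pt "4.5 -6.1 12 0 0 0"

```text
t: 2.5
eef_pos: [654.3, 48.1, 123.7]
ee_rot: [1.0, -0.003, -0.002, 0.0]
wrist_force: [-0.2, -0.4, -0.3]
gripper_width: 0.1
gripper_force: 0.0
```

Run:
```python
from h import *
a=robot.capture("side")[130:330,200:460,::-1];b=robot.capture("top")[130:290,260:460,::-1]
cv2.imwrite("pics/n1.png",np.clip(np.hstack([cv2.resize(a,(420,323),interpolation=2),cv2.resize(b,(380,323),interpolation=2)])*1.5,0,255).astype(np.uint8))
```

```text
(no output)
```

View pics/n1.png

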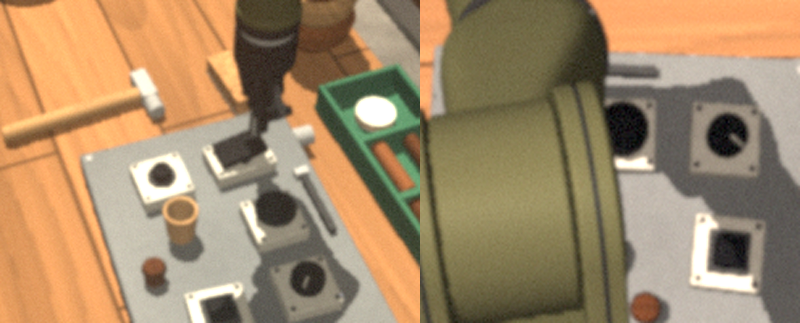

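The tip is over the far end of the paddle, so I press down.

Call:
move_arm --pt "0.3 -0.3 0.8 0 0 0" --pt "0.3 -0.3 1.6 0 0 0" --pt "0.3 -0.3 2 0 0 0" --pt "0.3 -0.3 2.3 0 0 0" --pt "0.3 -0.3 2.5 0 0 0" --pt "0.3 -0.3 2.7 0 0 0" --pt "0.3 -0.3 2.8 0 0 0" --pt "0.3 -0.3 2.8 0 0 0"

```text
t: 3.4
eef_pos: [659.2, 51.2, 97.7]
ee_rot: [1.0, -0.003, 0.001, -0.0]
wrist_force: [2.4, 0.3, 2.7]
gripper_width: -0.2
gripper_force: 1.1
```

Contact force is about 3 N, so the paddle is moving. I continue until it stops.

Call:
move_arm --pt "0 0 0.1 0 0 0" --pt "0 0 0.2 0 0 0" --pt "0 0 0.3 0 0 0" --pt "0 0 0.3 0 0 0" --pt "0 0 0.4 0 0 0" --pt "0 0 0.4 0 0 0" --pt "0 0 0.4 0 0 0" --pt "0 0 0.4 0 0 0"

```text
t: 4.2
eef_pos: [659.5, 51.2, 94.0]
ee_rot: [1.0, -0.003, 0.001, -0.0]
wrist_force: [3.1, 0.8, 6.2]
gripper_width: -0.2
gripper_force: 3.5
```

Call:
move_arm --pt "0 0 0.1 0 0 0" --pt "0 0 0.2 0 0 0" --pt "0 0 0.2 0 0 0" --pt "0 0 0.3 0 0 0" --pt "0 0 0.3 0 0 0" --pt "0 0 0.3 0 0 0" --pt "0 0 0.3 0 0 0" --pt "0 0 0.3 0 0 0"

```text
t: 5.0
eef_pos: [659.7, 51.2, 93.5]
ee_rot: [1.0, -0.003, 0.002, -0.0]
wrist_force: [-1.4, 1.1, 22.7]
gripper_width: 0.3
gripper_force: 10.8
```

The motion has stopped dead at 23 N, so the rocker is on its stop. I lift and travel towards the square key, taking a picture once clear.

Call:
move_arm --pt "0 0 -3 0 0 0" --pt "0 0 -6 0 0 0" --pt "0 0 -9 0 0 0" --pt "-2.9 4.3 -9 0 0 0" --pt "-5.8 8.6 -9 0 0 0" --pt "-8.7 12.9 -9 0 0 0" --pt "-11.6 17 -9 0 0 0" --pt "-14.5 21.3 -9 0 0 0"

```text
t: 5.8
eef_pos: [512.5, -155.6, 179.1]
ee_rot: [1.0, -0.003, -0.003, -0.0]
wrist_force: [0.4, -0.5, 1.0]
gripper_width: -0.0
gripper_force: 0.0
```

Call:
move_arm --pt "0 0 2 0 0 0" --pt "0 0 4 0 0 0" --pt "0 0 6 0 0 0" --pt "0 0 6.5 0 0 0" --pt "0 0 6.5 0 0 0" --pt "0 0 6.5 0 0 0" --pt "0 0 6.5 0 0 0" --pt "0 0 6.5 0 0 0"

```text
t: 6.6
eef_pos: [516.9, -154.8, 116.0]
ee_rot: [1.0, -0.003, 0.001, 0.0]
wrist_force: [-0.8, 0.6, 0.4]
gripper_width: 0.1
gripper_force: 0.0
```

Run:
```python
from h import *
S=robot.capture("side");a=S[195:260,315:380,::-1];b=S[250:380,270:400,::-1]
cv2.imwrite("pics/n2.png",np.clip(np.hstack([cv2.resize(a,(390,390),interpolation=2),cv2.resize(b,(390,390),interpolation=2)])*1.5,0,255).astype(np.uint8))
```

```text
(no output)
```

View pics/n2.png

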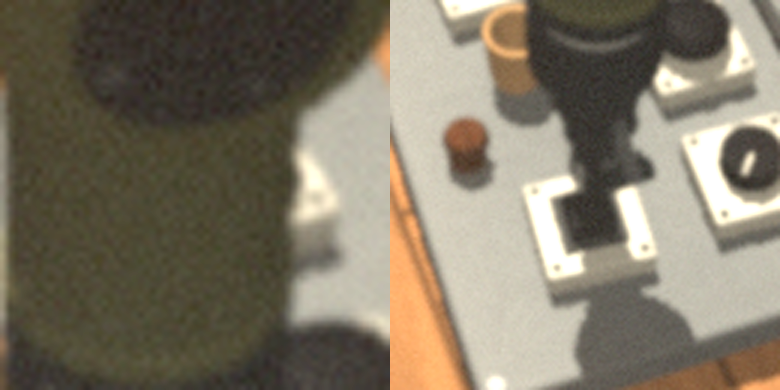

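The view shows the tip over the key, slightly towards the far and left side. The arm hides the rocker here, so I check it from the top.

Run:
```python
from h import *
T=robot.capture("top");o=cv2.imread("pics/top0.png");a=T[165:230,280:345,::-1];b=o[165:230,280:345]
for i in(b,a):
    m=(i.max(2)<60);ys,xs=np.nonzero(m[:,20:38]);print(ys.min(),ys.max(),xs.min(),xs.max())
cv2.imwrite("pics/n3.png",np.clip(np.hstack([cv2.resize(x,(390,390),interpolation=2) for x in(b,a)])*1.5,0,255).astype(np.uint8))
```

```text
14 46 0 17
15 45 0 17
```

View pics/n3.png

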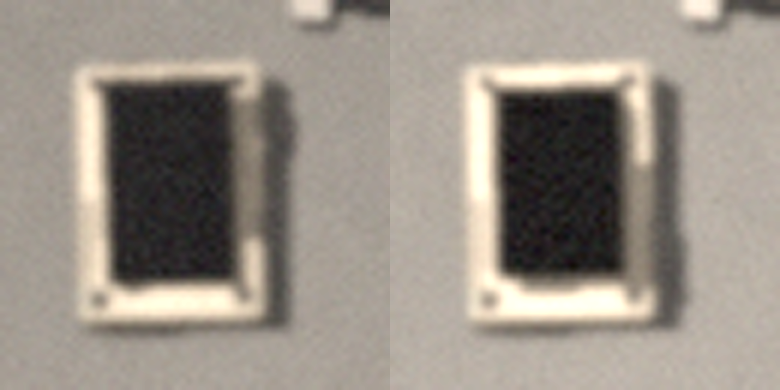

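The shadow has swapped to the near end, so the rocker is over. Next I press the square key.

Call:
move_arm --pt "-0.2 0.7 0 0 0 0" --pt "-0.2 0.7 0.8 0 0 0" --pt "-0.2 0.7 1.5 0 0 0" --pt "-0.2 0.7 1.8 0 0 0" --pt "-0.2 0.7 2.1 0 0 0" --pt "-0.2 0.7 2.3 0 0 0" --pt "-0.2 0.7 2.4 0 0 0" --pt "-0.2 0.7 2.5 0 0 0"

```text
t: 7.5
eef_pos: [514.0, -161.7, 90.2]
ee_rot: [1.0, -0.003, -0.001, -0.0]
wrist_force: [-2.6, 0.7, 3.4]
gripper_width: -0.2
gripper_force: 1.7
```

Call:
move_arm --pt "0 0 0.1 0 0 0" --pt "0 0 0.2 0 0 0" --pt "0 0 0.2 0 0 0" --pt "0 0 0.3 0 0 0" --pt "0 0 0.3 0 0 0" --pt "0 0 0.3 0 0 0" --pt "0 0 0.3 0 0 0" --pt "0 0 0.3 0 0 0"

```text
t: 8.3
eef_pos: [514.0, -161.7, 89.6]
ee_rot: [1.0, -0.003, -0.0, 0.0]
wrist_force: [-6.1, 1.4, 25.0]
gripper_width: -0.1
gripper_force: 12.5
```

The key stopped at TCP height 89.6 mm with 25 N, so it is home. I move on to the round button.

Call:
move_arm --pt "0 0 -3 0 0 0" --pt "0 0 -6 0 0 0" --pt "0 0 -9 0 0 0" --pt "0.2 -4.3 -9 0 0 0" --pt "0.3 -8.6 -9 0 0 0" --pt "0.4 -12.9 -9 0 0 0" --pt "0.5 -17.2 -9 0 0 0" --pt "0.6 -21.5 -9 0 0 0"

```text
t: 9.1
eef_pos: [522.3, 55.4, 177.4]
ee_rot: [1.0, -0.003, 0.001, -0.0]
wrist_force: [0.6, 0.2, 0.7]
gripper_width: -0.1
gripper_force: 0.0
```

Call:
move_arm --pt "0 0 2 0 0 0" --pt "0 0 4 0 0 0" --pt "0 0 6 0 0 0" --pt "0 0 6.5 0 0 0" --pt "0 0 6.5 0 0 0" --pt "0 0 6.5 0 0 0" --pt "0 0 6.5 0 0 0" --pt "0 0 6.5 0 0 0"

```text
t: 9.9
eef_pos: [522.3, 53.2, 113.1]
ee_rot: [1.0, -0.003, 0.001, -0.0]
wrist_force: [-0.1, -0.5, 0.6]
gripper_width: -0.1
gripper_force: 0.0
```

Run:
```python
from h import *
S=robot.capture("side");o=cv2.imread("pics/side0.png")
f=lambda x:cv2.resize(x,(260,260),interpolation=2)
cv2.imwrite("pics/n4.png",np.clip(np.hstack([f(o[295:355,307:367]),f(S[295:355,307:367,::-1]),f(S[190:290,250:350,::-1])])*1.4,0,255).astype(np.uint8))
```

```text
(no output)
```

View pics/n4.png

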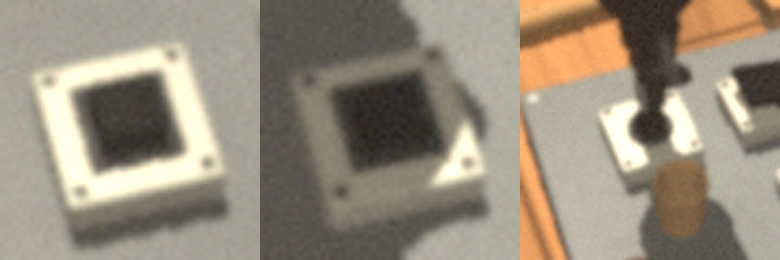

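The square key sits lower than before, and the tip is centred over the round button. I press it.

Call:
move_arm --pt "-0.2 0 0.8 0 0 0" --pt "-0.2 0 1.4 0 0 0" --pt "-0.2 0 1.7 0 0 0" --pt "-0.2 0 2 0 0 0" --pt "-0.2 0 2.3 0 0 0" --pt "-0.2 0 2.5 0 0 0" --pt "-0.2 0 2.6 0 0 0" --pt "-0.2 0 2.6 0 0 0"

```text
t: 10.75
eef_pos: [519.2, 53.2, 89.5]
ee_rot: [1.0, -0.003, 0.0, 0.0]
wrist_force: [-8.3, 0.0, 36.8]
gripper_width: 0.3
gripper_force: 18.4
```

Call:
move_arm --pt "0 0 0.1 0 0 0" --pt "0 0 0.1 0 0 0" --pt "0 0 0.1 0 0 0" --pt "0 0 0.1 0 0 0" --pt "0 0 0.1 0 0 0" --pt "0 0 0.1 0 0 0" --pt "0 0 0.1 0 0 0" --pt "0 0 0.1 0 0 0"

```text
t: 11.55
eef_pos: [519.3, 53.2, 89.3]
ee_rot: [1.0, -0.003, 0.001, -0.0]
wrist_force: [-9.1, 0.4, 45.9]
gripper_width: -0.3
gripper_force: 22.8
```

The button is fully down, with a hard stop at TCP height 89.3 mm. I lift clear and back off.

Call:
move_arm --pt "0 0 -2 0 0 0" --pt "0 0 -5 0 0 0" --pt "0 0 -9 0 0 0" --pt "0 0 -12 0 0 0" --pt "-2 0 -14 0 0 0" --pt "-5 0 -14 0 0 0" --pt "-8 0 -14 0 0 0" --pt "-8 0 -14 0 0 0"

```text
t: 12.35
eef_pos: [434.8, 53.1, 225.1]
ee_rot: [1.0, -0.002, -0.003, 0.001]
wrist_force: [0.2, -0.1, -0.1]
gripper_width: 0.3
gripper_force: 0.0
```

Run:
```python
from h import *
cv2.imwrite("pics/n5.png",np.clip(robot.capture("side")[160:400,190:510,::-1]*1.4,0,255).astype(np.uint8))
print(robot.sense()['wrist_force'])
```

```text
[0.64120628 0.02061403 0.28784935]
```

View pics/n5.png

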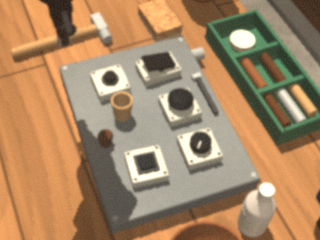

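The arm is clear: the round button at (110,78) in the crop is back out, the rocker and key are set, and the loose things have not moved.

```bash
python3 -c "
from rig import robot
print(robot.finish_job())"
```

```text
the job is handed in; nothing more can be done
None
```

I pressed the rocker, square key and round button in that order, each to a hard stop, saw nothing else disturbed in the last picture, and handed the job in at about 12.4 s; the hand-in returned no verdict.

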